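Hang the guard gate in front of the pounding mortar

ROBOT

A 6-joint arm with a two-finger parallel gripper is mounted at the origin on the work surface. World frame = base frame: x ahead of the robot, y to its left, z up, the work surface at z = 0. Lengths are in m, angles in rad, forces in N, time in s.
With the tool pointing down it reaches from about 0.275 to 0.875 m from the base axis. Payload 12.5 kg.
Tool frame: the origin (TCP) lies on the centre line of the jaws, within the pads' length; the fingertips stand r.finger_overhang ahead of it and the grasp point (between the pads) lies 3 mm ahead of it (r.finger_overhang is the distance from the TCP to the fingertips, in m); z points along the fingers, y is the direction in which the jaws open and shut (so a half turn about z gives the same grasp; the last joint's range is limited). The gripper opens to 85 mm and grips with 20 to 120 N. Pads are 22 mm wide; open, the fingers measure 114 mm over their backs; the gripper's body (76 mm by 85 mm) begins 54 mm behind the grasp point. The pads swing forward as they close: fully open they stand 13 mm farther back than shut.
Start: joints at [1.151, 0.351, 1.652, -0, 1.139, -0.085], TCP at [0.181, 0.519, 0.253] pointing down, gripper open.
Joint ranges: [-2.75, 2.75], [-0.79, 2.1], [0.01, 2.65], [-1.57, 4.71], [0.07, 3.14], [-2.87, 2.87]. Speed limits (rad/s): [2.22, 2.22, 2.79, 3.14, 3.14, 3.14].

INTERFACE

Orientations are given as a unit quaternion [x, y, z, w].
In Python, from cell import r, optics gives the robot as it stands. The module is installed in compiled form; this text tells all that it offers. Calls block until the motion is done:
- r.move_to(position, orientation): joint-space move of the TCP to a pose.
- r.move_linear(position, rot=None, vel=0.15): straight line of the TCP; rot=None keeps the orientation; vel is the mean speed in m/s.
- r.set_joints(angles): joint-space move.
- r.set_gripper(opening, squeeze=None): opening from 0.0 (shut) to 1.0 (fully open); squeeze is the grip in N (None keeps the last); returns when the fingers have stopped.
- r.sleep(seconds).
- r.inverse_kinematics(position, orientation): joint angles nearest the present ones, or None.
- optics.get_image(name): name is "scene" or "top"; returns a dict with "pixels" (420x560x3 uint8, red, green, blue), "depth" (420x560 float32, m along the optical axis (not along the pixel's ray), 0 where there is no reading), "fx", "fy", "cx", "cy" (pixels), "D" ([k1, k2, p1, p2, k3] as OpenCV has them; the pictures are not rectified), "camera_from_world" (4x4, takes a point from world to camera coordinates). Camera axes: x right, y down, z forward; pixel columns grow to the right and rows downward; lengths in m; the calibration is good to about 2 mm. A picture is of the moment at which its call begins.
A pose or a line that the arm cannot do raises r.PlanningError and nothing moves.
- r.hand_in(): hands the job in, once; it reports no verdict.
Readings, each from a call of its own:
- r.current_t(): time.
- r.current_q(): joint angles.
- r.current_qvel(): joint speeds.
- r.current_effort(): joint torques, N m.
- r.current_tool_pos(): TCP position.
- r.current_ee_rot(): TCP orientation.
- r.current_contact_force(): force on the tool from outside, world axes, zero at the start.
- r.current_torque(): the same for the moment, N m.
- r.current_opening(): opening from 0.0 (shut) to 1.0 (fully open).
Only numpy, scipy, OpenCV 4.12 (cv2) and the standard library are available. Lean on these libraries where they do the work, as an engineer would, in place of code of your own. Each camera call takes 0.05 s, during which the arm holds its last target. There are 200 camera calls.

TASK

Take the taller barred steel gate with two hinge eyes out of the wooden rest and hang it on the two upright hinge pins of the guard round the pounding mortar, both eyes fully down on their pins and the gate closed across the guard's open front. Keep hold of it until it rests on the pins, then let go. Leave the shorter solid flap with the single eye standing in the rest.

Things in the scene. Friction and masses are not known exactly. Their poses are not given: they have to be found in the camera images.
- gate: Loose upright barred steel leaf, 0.45 kg, in a slot of the wooden rest (lift 45 mm to free it). Origin: centre of the lower hinge eye's underside; z up the bore, x square to the leaf, away from the robot. Leaf 12 mm thick, y -17 to -177, z -10 to 110 mm. Two eyes, undersides at z 0 and 80, bore 25, outside 34, 14 high, open through. It comes to the pins from the guard's -x side, raised.
- handle (a point): Pinching point on the gate's handle, an upright steel tab 12 mm thick (gate's x), 50 mm wide (y), on top of the leaf about over its centre of mass; the tab stands 40 mm above the leaf. This point lies at the tab's centre, at x 0, y -97, z 132 mm from the gate's origin (18 mm below the tab's top); axes as the gate's. Pinch it from above across the 12 mm.
- guard: Fixed steel cage round a mortar, open to -x (robot side); front from y 0 to -194 mm. Two pins point up, in line, on arms 38 mm in front of its left post. Origin: top of lower pin's collar; x into the guard, z up. Collar tops z 0 and 80, 28 wide, 8 thick; pins 26 tall, 20 wide, tapered to 6. Gate home: frames coincide. Bring it in raised 42 (27 to 57), lower eye between pin tip and upper arm.
- flap: Bystander: shorter solid steel flap with one eye only, loose and upright in the rest's other slot, 110 mm in front of or behind the gate. Origin and axes as the gate's, at its one eye; leaf 12 mm thick, z -10 to 80 mm, like handle tab up to z 120 mm, about 0.14 m above the table: carry the gate over it. Cage posts and mortar rim end 100 mm above the guard's origin.
Mind the look-alikes: they are no part of the job. Leave any red look-alike of the gate alone.

How it is judged:
On the way:
1. the gate, still held, is down on the pins (its origin within 13 mm of the guard's) (distance between gate and guard below 0.013 m and angle between gate's own z axis and vertical below 0.2 rad and contact force between the fingers and gate above 1 N), for 0.1 s.
At the end, for the whole second after the job is handed in: The gate hangs released, at rest, both eyes down on their pins (origin within 10 mm of the guard's, upright within 8.5 degrees), closed across the open front within 20 degrees, its handle on the guard's -y side; the flap still stands in the rest, within 30 mm and 17 degrees of its start (distance between gate and guard below 0.01 m and angle between gate's own z axis and vertical below 0.15 rad and angle between the x axis of gate and the x axis of guard, either way round below 0.35 rad and linear speed of gate below 0.03 m/s and angle between flap's own z axis and vertical below 0.3 rad and distance of flap from where it was at the start of the episode below 0.03 m and y of handle in the frame of guard below -0.05 m); the robot touches nothing.
It fails at once if the flap is pulled out of the rest or knocked over (distance of flap from where it was at the start of the episode above 0.04 m or angle between flap's own z axis and vertical above 0.5 rad).
It also fails if it takes over 51 s, if anything falls off the work surface, if the arm or the gripper's body presses on something with over 40 N, if the wrist force passes 120 N, or if a joint passes its speed limit or range.

## Working session

There is one attempt and no reset: what is moved stays moved. The work goes in short steps, each a Python script; the robot and the scene stay as the last script left them, time stands still between calls to the robot, and variables do not carry over. Pictures are saved under pics/ and viewed, about 8 in all and at most 12, crops included, and the job is handed in when it is done.

```bash
mkdir -p pics; cat > h.py <<'E'
import numpy as np, cv2
from cell import r, optics
def grab(n):
    d=optics.get_image(n); np.savez('pics/'+n+'.npz',**d); return d
def cloud(d):
    h,w=d['depth'].shape
    K=np.array([[d['fx'],0,d['cx']],[0,d['fy'],d['cy']],[0,0,1.]])
    u,v=np.meshgrid(np.arange(w),np.arange(h))
    p=cv2.undistortPoints(np.stack([u,v],-1).reshape(-1,1,2).astype(np.float64),K,np.array(d['D'],float)).reshape(h,w,2)
    z=d['depth'][...,None]
    c=np.concatenate([p*z,z],-1)
    T=np.linalg.inv(np.array(d['camera_from_world']))
    W=c@T[:3,:3].T+T[:3,3]; W[d['depth']==0]=np.nan
    return W
E
python3 - <<'E'
from h import *
for n in ['scene','top']:
    d=grab(n); cv2.imwrite(f'pics/{n}0.png',d['pixels'][...,::-1])
    T=np.linalg.inv(d['camera_from_world']);print(n,T[:3,3],T[:3,2],d['fx'],d['D'],(d['depth']>0).mean())
print(r.finger_overhang,r.current_t(),r.current_ee_rot())
E
```

```text
scene [0.78832118 0.39695173 0.65166272] [-0.45324499 -0.51497017 -0.72758141] 383.51158196239106 [-0.03640125  0.          0.          0.          0.        ] 0.9961989795918368
top [0.38592078 0.00452838 1.0535665 ] [ 0.09580346  0.01843522 -0.99522954] 481.34543779175596 [-0.11475443  0.          0.          0.          0.        ] 0.9958078231292516
0.022 0.1 [ 1.66604193e-01  9.86023716e-01 -5.08917240e-04 -1.20908968e-04]
```

View pics/scene0.png

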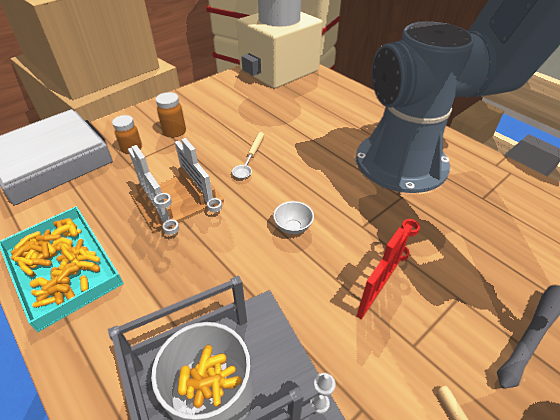

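View pics/top0.png

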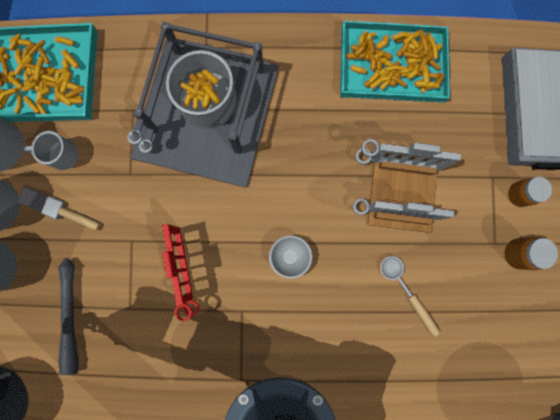

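Candidates: far steel leaf at top (410,155) with two eyes near (368,150); near steel leaf at (410,208) with one eye (362,206); red look-alike at (178,270). By the description, the far one is the gate. I'll check that in a crop and measure.

```bash
python3 - <<'E'
from h import *
L=lambda n:dict(np.load(f'pics/{n}.npz'))
t,s=L('top'),L('scene')
a=cv2.resize(t['pixels'][125:235,340:470],None,fx=3,fy=3,interpolation=3)
b=cv2.resize(s['pixels'][130:245,110:240],None,fx=3,fy=3,interpolation=3)
c=cv2.resize(t['pixels'][20:190,115:285],None,fx=2.2,fy=2.2,interpolation=3)
e=cv2.resize(s['pixels'][270:420,100:360],None,fx=1.5,fy=1.5,interpolation=3)
im=np.zeros((600,790,3),np.uint8)
for x,y,p in[(0,0,a),(400,0,b),(0,345,c[:250]),(400,350,e)]:
    q=p[:600-y,:790-x]; im[y:y+q.shape[0],x:x+q.shape[1]]=q
cv2.imwrite('pics/crop1.png',im[...,::-1])
for n,d in(('top',t),('scene',s)):
    W=cloud(d); X,Y,Z=np.moveaxis(W,-1,0)
    px=d['pixels'].astype(int); grey=(px.max(-1)-px.min(-1)<30)
    # leaves in the rest
    m=(X>.3)&(X<.62)&(Y>-.36)&(Y<-.08)&(Z>.02)&grey
    print(n,'rest n',m.sum())
    for lo,hi in((.02,.05),(.05,.08),(.08,.1),(.1,.115),(.115,.13),(.13,.145),(.145,.16),(.16,.175),(.175,.2)):
        for xr in((.3,.47),(.47,.62)):
            q=W[m&(Z>=lo)&(Z<hi)&(X>xr[0])&(X<=xr[1])]
            if len(q)>3: print(lo,xr,len(q),q.min(0).round(3),q.max(0).round(3),np.median(q,0).round(3))
    m=(X>.4)&(X<.85)&(Y>.02)&(Y<.36)&(Z>.004)&grey
    print('guard')
    print(np.histogram(Z[m],np.arange(0,.2,.01)))
E
```

```text
top rest n 2744
0.02 (0.3, 0.47) 25 [ 0.465 -0.34   0.021] [ 0.47  -0.297  0.05 ] [ 0.467 -0.324  0.037]
0.02 (0.47, 0.62) 647 [ 0.47 -0.35  0.02] [ 0.615 -0.15   0.05 ] [ 0.587 -0.228  0.034]
0.05 (0.3, 0.47) 40 [ 0.465 -0.34   0.051] [ 0.47  -0.291  0.079] [ 0.468 -0.318  0.067]
0.05 (0.47, 0.62) 296 [ 0.47 -0.35  0.05] [ 0.603 -0.183  0.08 ] [ 0.58  -0.255  0.065]
0.08 (0.3, 0.47) 26 [ 0.465 -0.341  0.08 ] [ 0.47  -0.301  0.099] [ 0.468 -0.316  0.091]
0.08 (0.47, 0.62) 206 [ 0.47  -0.346  0.08 ] [ 0.595 -0.184  0.1  ] [ 0.491 -0.253  0.091]
0.1 (0.3, 0.47) 32 [ 0.466 -0.341  0.1  ] [ 0.47  -0.305  0.106] [ 0.469 -0.328  0.102]
0.1 (0.47, 0.62) 402 [ 0.471 -0.348  0.1  ] [ 0.616 -0.157  0.115] [ 0.487 -0.226  0.103]
0.115 (0.47, 0.62) 274 [ 0.472 -0.349  0.115] [ 0.615 -0.157  0.13 ] [ 0.587 -0.235  0.122]
0.13 (0.47, 0.62) 529 [ 0.472 -0.35   0.13 ] [ 0.604 -0.192  0.145] [ 0.583 -0.26   0.134]
0.145 (0.47, 0.62) 62 [ 0.475 -0.293  0.145] [ 0.596 -0.244  0.16 ] [ 0.585 -0.265  0.153]
0.16 (0.47, 0.62) 204 [ 0.582 -0.295  0.16 ] [ 0.597 -0.245  0.175] [ 0.588 -0.27   0.171]
guard
(
[... 584 characters left out ...]
  -0.347  0.1  ] [ 0.62  -0.158  0.115] [ 0.494 -0.204  0.105]
0.115 (0.47, 0.62) 211 [ 0.48  -0.352  0.115] [ 0.619 -0.158  0.13 ] [ 0.595 -0.239  0.12 ]
0.13 (0.47, 0.62) 294 [ 0.476 -0.349  0.13 ] [ 0.607 -0.191  0.145] [ 0.592 -0.247  0.133]
0.145 (0.47, 0.62) 54 [ 0.589 -0.296  0.145] [ 0.599 -0.245  0.16 ] [ 0.596 -0.249  0.153]
0.16 (0.47, 0.62) 121 [ 0.583 -0.296  0.16 ] [ 0.599 -0.245  0.174] [ 0.593 -0.264  0.171]
guard
(array([ 610, 6914, 1243,  297,  604,  421,  462, 1340,  877,  511,  551,
        613, 2006,  439, 2099,   12,    0,    0,    0]), array([0.  , 0.01, 0.02, 0.03, 0.04, 0.05, 0.06, 0.07, 0.08, 0.09, 0.1 ,
       0.11, 0.12, 0.13, 0.14, 0.15, 0.16, 0.17, 0.18, 0.19]))
```

View pics/crop1.png

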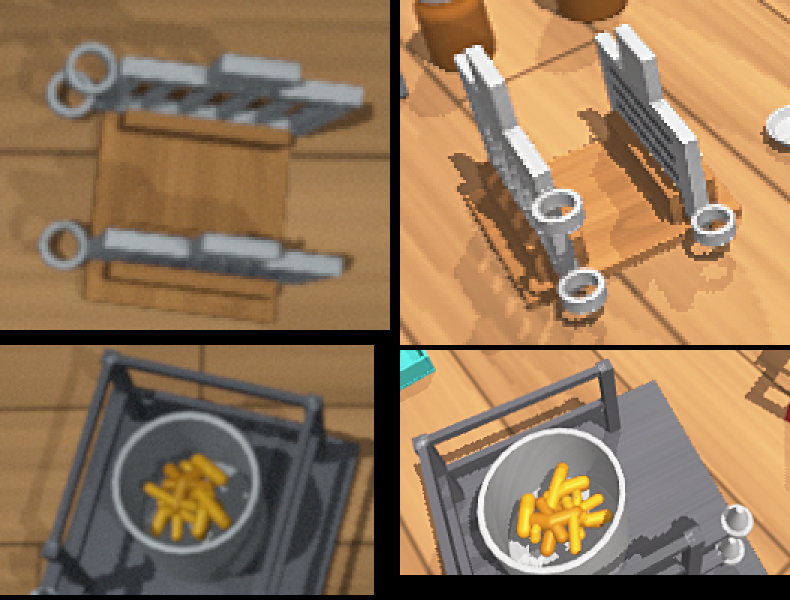

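The crop confirms it: the far leaf (top ≈(410,155)) is barred, with two eyes and the taller tab (top z 0.171). The near leaf is solid, with one eye. The guard's pins stand at top (135,137)/(146,146) and scene (324,382)/(320,403). Next I'll measure both poses.

```bash
python3 - <<'E'
from h import *
L=lambda n:dict(np.load(f'pics/{n}.npz'))
def rect(q): 
    (c,s,a)=cv2.minAreaRect((q[:,:2]*1000).astype(np.float32)); return np.round(c,1),np.round(s,1),round(a,1),len(q)
for n in('top','scene'):
    d=L(n);W=cloud(d); X,Y,Z=np.moveaxis(W,-1,0); px=d['pixels'].astype(int); grey=(px.max(-1)-px.min(-1)<30)
    m=(X>.55)&(X<.64)&(Y>-.36)&(Y<-.1)
    print(n,'tab',rect(W[m&(Z>.163)&(Z<.18)]),np.median(Z[m&(Z>.163)]))
    print(' leaftop',rect(W[m&(Z>.126)&(Z<.138)&(Y<-.18)]),' eye up',rect(W[m&(Z>.11)&(Z<.122)&(Y>-.19)]),rect(W[m&(Z>.103)&(Z<.125)&(Y>-.19)]),' eye lo',rect(W[m&(Z>.027)&(Z<.042)&(Y>-.19)&grey]))
    g=(X>.5)&(X<.9)&(Y>.02)&(Y<.36)
    q=W[g&(Z>.137)]; print(' cage top',rect(q),np.percentile(q[:,2],[5,25,50,75,95]).round(4), 'mortar/plate z',np.median(Z[g&(Z>.008)&(Z<.03)]),rect(W[g&(Z>.008)&(Z<.03)&grey]))
    np.set_printoptions(suppress=True)
    box=cv2.boxPoints(cv2.minAreaRect((q[:,:2]*1000).astype(np.float32)));print(box.round(0).tolist())
    if n=='top': w=W[120:160,118:165]
    else: w=W[365:418,300:345]
    w=w.reshape(-1,3); w=w[w[:,2]>.03]
    for lo,hi in((.03,.042),(.042,.05),(.05,.06),(.06,.08),(.08,.1),(.1,.12),(.12,.13),(.13,.14),(.14,.16)):
        k=w[(w[:,2]>=lo)&(w[:,2]<hi)]
        if len(k)>2: print('  pin',lo,len(k),k.min(0).round(3),k.max(0).round(3),np.median(k,0).round(3))
d=L('top');cv2.imwrite('pics/crop2.png',cv2.resize(d['pixels'][20:190,110:290][...,::-1],None,fx=3.3,fy=3.3,interpolation=2))
E
```

```text
top tab (array([ 590.2, -270.5]), array([49.5, 13.7]), 83.1, 195) 0.1715533815061071
 leaftop (array([ 589.5, -270.9]), array([159.8,  13.6]), 83.6, 397)  eye up (array([ 599.2, -173.9]), array([32. , 32.8]), 3.5, 119) (array([ 599.2, -173.6]), array([32. , 33.4]), 3.5, 144)  eye lo (array([ 599.2, -172.5]), array([31.3, 31.4]), 89.0, 86)
 cage top (array([709.1, 173.9]), array([209.6, 250.4]), 76.7, 1607) [0.139  0.1433 0.145  0.1463 0.148 ] mortar/plate z 0.012771930085942462 (array([706. , 175.5]), array([271.7, 289.4]), 76.2, 9064)
[[563.0, 101.0], [807.0, 43.0], [855.0, 247.0], [611.0, 305.0]]
  pin 0.03 33 [0.605 0.278 0.031] [0.667 0.303 0.042] [0.648 0.283 0.039]
  pin 0.042 159 [0.604 0.278 0.042] [0.663 0.31  0.05 ] [0.633 0.291 0.046]
  pin 0.05 50 [0.608 0.278 0.05 ] [0.668 0.305 0.06 ] [0.621 0.29  0.056]
  pin 0.06 65 [0.612 0.278 0.06 ] [0.668 0.303 0.079] [0.654 0.292 0.067]
  pin 0.08 24 [0.654 0.278 0.08 ] [0.664 0.292 0.1  ] [0.657 0.281 0.089]
  pin 0.1 15 [0.605 0.281 0.1  ] [0.659 0.301 0.12 ] [0.654 0.283 0.117]
  pin 0.12 170 [0.604 0.282 0.12 ] [0.654 0.31  0
[... 750 characters left out ...]
, [856.0, 245.0], [616.0, 305.0]]
  pin 0.03 27 [0.616 0.286 0.035] [0.648 0.31  0.042] [0.632 0.302 0.04 ]
  pin 0.042 256 [0.606 0.283 0.042] [0.655 0.309 0.05 ] [0.632 0.295 0.045]
  pin 0.05 68 [0.611 0.288 0.05 ] [0.659 0.305 0.06 ] [0.625 0.3   0.055]
  pin 0.06 66 [0.614 0.29  0.06 ] [0.659 0.302 0.078] [0.622 0.297 0.066]
  pin 0.08 9 [0.658 0.293 0.081] [0.66  0.294 0.098] [0.659 0.294 0.089]
  pin 0.1 31 [0.619 0.293 0.102] [0.661 0.309 0.12 ] [0.648 0.296 0.118]
  pin 0.12 369 [0.605 0.283 0.12 ] [0.661 0.31  0.13 ] [0.633 0.294 0.125]
  pin 0.13 91 [0.612 0.288 0.13 ] [0.662 0.305 0.14 ] [0.625 0.299 0.135]
  pin 0.14 99 [0.614 0.286 0.14 ] [0.662 0.302 0.152] [0.623 0.296 0.145]
```

View pics/crop2.png

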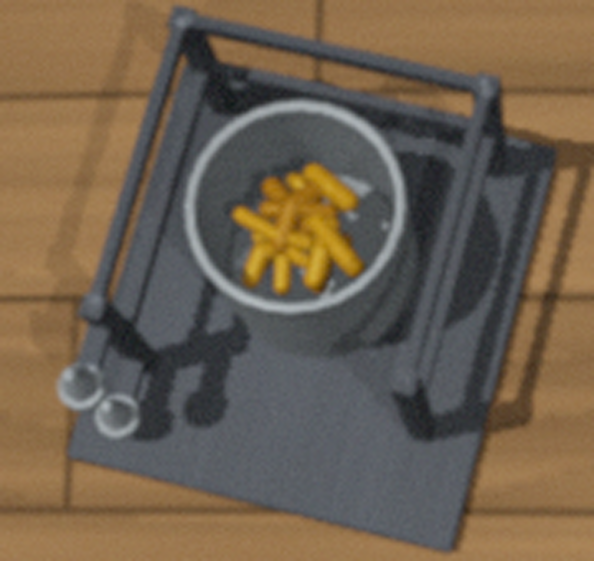

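```bash
cat >> h.py <<'E'
from scipy.spatial.transform import Rotation as Ro
HALF=1
def quat(deg,half=None):
    t=np.radians(deg); s=HALF if half is None else half
    y=s*np.array([np.cos(t),np.sin(t),0]); z=np.array([0,0,-1.]); x=np.cross(y,z)
    return Ro.from_matrix(np.stack([x,y,z],1)).as_quat()
GATE=np.array([.601,-.1737,.0215]); GYAW=-6.3
GUARD=np.array([.620,.296,.045]); PYAW=-13.6
def rz(deg,v): return Ro.from_euler('z',deg,degrees=True).apply(v)
E
python3 - <<'E'
from h import *
d=dict(np.load('pics/top.npz'));W=cloud(d);p=d['pixels'].astype(int)
m=(p[...,0]>120)&(p[...,1]<60)&(p[...,2]<60);q=W[m];q=q[(abs(q[:,1])<.5)&(q[:,0]<.6)];print('red',np.nanmin(q,0),np.nanmax(q,0))
H=np.array([.591,-.2707,.1535])
for s in(1,-1):
    q1=r.inverse_kinematics(H+[0,0,.1],quat(GYAW,s)); 
    q2=r.inverse_kinematics([.597,.202,.182],quat(PYAW,s)); print(s,np.round(q1,2),np.round(q2,2))
E
```

```text
red [ 0.24941677  0.17785618 -0.0027545 ] [0.44275893 0.2343309  0.16281845]
1 [-0.5   0.53  1.37 -0.    1.24 -0.39] [ 0.25  0.57  1.5  -0.    1.07  0.49]
-1 [-0.5   0.53  1.37 -0.    1.24  2.75] [ 0.25  0.57  1.5  -0.    1.07 -2.65]
```

```bash
python3 - <<'E'
from h import *
H=np.array([.591,-.2707,.1535]); q=quat(GYAW)
r.move_to(H+[0,0,.13],q)
r.move_linear(H+[0,0,.005],vel=.15)
print('F',r.current_contact_force().round(1) if hasattr(r.current_contact_force(),'round') else r.current_contact_force())
r.set_gripper(0.0,60)
print('open',r.current_opening(),r.current_t(),np.round(r.current_contact_force(),1))
r.move_linear(H+[0,0,.065],vel=.1)
print(np.round(r.current_contact_force(),1),r.current_opening())
for n in('scene','top'): d=grab(n)
d=dict(np.load('pics/scene.npz'));cv2.imwrite('pics/s1.png',d['pixels'][...,::-1])
E
```

```text
F [0.1 0.8 0.2]
open 0.1347661081282088 4.8667 [-0.2 -0.   2.1]
[-0.6  0.7 -4.5] 0.1325444067918593
```

View pics/s1.png

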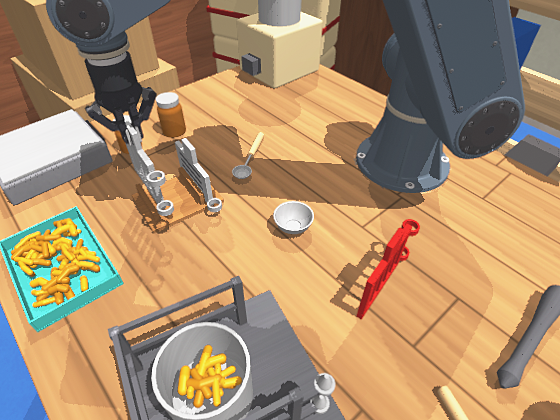

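The gate is held (opening 0.13 ≈ 12 mm, weight 4.5 N) and clear of the slot. Its eyes are at (155,176)/(165,208) and the flap still stands at (195,175). I'll carry it to the staging point in front of the pins and look again.

```bash
cat >> h.py <<'E'
HOFF=np.array([0,-.097,.137])
def tcp(gx,gz,corr=np.zeros(3)):   # gate origin at guard-frame x=gx, raised gz
    return GUARD+rz(PYAW,np.array([gx,0,gz])+HOFF)+corr
E
python3 - <<'E'
from h import *
p=r.current_tool_pos(); r.move_linear([p[0],p[1],.335],vel=.2)
t=tcp(-.075,.042); r.move_linear([t[0],t[1],.335],rot=quat(PYAW),vel=.25)
r.move_linear(t,vel=.15)
print('t',r.current_t(),'tcp',r.current_tool_pos(),t,np.round(r.current_contact_force(),1))
r.sleep(.3)
gr=GUARD+rz(PYAW,[-.075,0,.042]); print('expected gate',gr)
for n in('scene','top'):
    d=grab(n);W=cloud(d);X,Y,Z=np.moveaxis(W,-1,0)
    # local guard frame coords
    P=rz(-PYAW,(W-GUARD).reshape(-1,3)).reshape(W.shape)
    for nm,z0 in(('lo',.042),('up',.122)):
        m=(P[...,0]>-.1)&(P[...,0]<-.045)&(P[...,1]>-.014)&(P[...,1]<.03)&(abs(P[...,2]-z0-.014)<.006)
        k=P[m]
        if len(k)>5: print(n,nm,len(k),cv2.minEnclosingCircle((k[:,:2]*1000).astype(np.float32)),np.percentile(k,50,axis=0).round(4),np.percentile(k[:,2],90))
    for nm,z0 in(('collar lo',0),('collar up',.08)):
        m=(np.hypot(P[...,0],P[...,1])<.022)&(abs(P[...,2]-z0)<.003);k=P[m]
        if len(k)>5: print(n,nm,len(k),k.min(0).round(4),k.max(0).round(4))
        m=(np.hypot(P[...,0],P[...,1])<.022)&(P[...,2]-z0>.02)&(P[...,2]-z0<.03);k=P[m]
        if len(k)>3: print(n,nm,'tip',len(k),k.mean(0).round(4))
    m=(P[...,1]<-.02)&(P[...,1]>-.19)&(abs(P[...,0]+.075)<.03)&(abs(P[...,2]-.152)<.006)
    k=P[m]; print('leaftop',len(k),cv2.minAreaRect((k[:,:2]*1000).astype(np.float32)) if len(k)>3 else '')
d=dict(np.load('pics/scene.npz'));a=d['pixels'][250:420,60:400];d=dict(np.load('pics/top.npz'));b=d['pixels'][60:210,100:300]
im=np.zeros((600,680,3),np.uint8);im[:340]=cv2.resize(a,None,fx=2,fy=2);b=cv2.resize(b,None,fx=1.7,fy=1.7);im[342:342+b.shape[0],:b.shape[1]]=b[:258]
cv2.imwrite('pics/c3.png',im[...,::-1])
E
```

```text
t 9.4667 tcp [0.52481331 0.21945622 0.22499661] [0.52429414 0.21935544 0.224     ] [ 0.5  0.5 -4.6]
expected gate [0.54710292 0.31363566 0.087     ]
scene lo 210 ((-72.95906066894531, -0.508479654788971), 16.99629020690918) [-0.0721  0.0011  0.0552] 0.05675451023131717
scene up 289 ((-73.12200164794922, -0.8189234137535095), 17.079631805419922) [-0.0719  0.0021  0.1356] 0.13694131265856424
scene collar lo 188 [-0.0142 -0.0109 -0.0029] [0.0217 0.0139 0.003 ]
scene collar lo tip 30 [0.0002 0.0007 0.0234]
scene collar up 231 [-0.0139 -0.0135  0.0771] [0.0217 0.0135 0.0828]
scene collar up tip 47 [0.0002 0.0014 0.1034]
leaftop 464 ((-74.14315032958984, -98.88614654541016), (157.75039672851562, 13.308038711547852), 89.4815444946289)
leaftop 224 ((-74.80976867675781, -149.1664581298828), (12.406143188476562, 57.40631103515625), 0.3752050995826721)
```

View pics/c3.png

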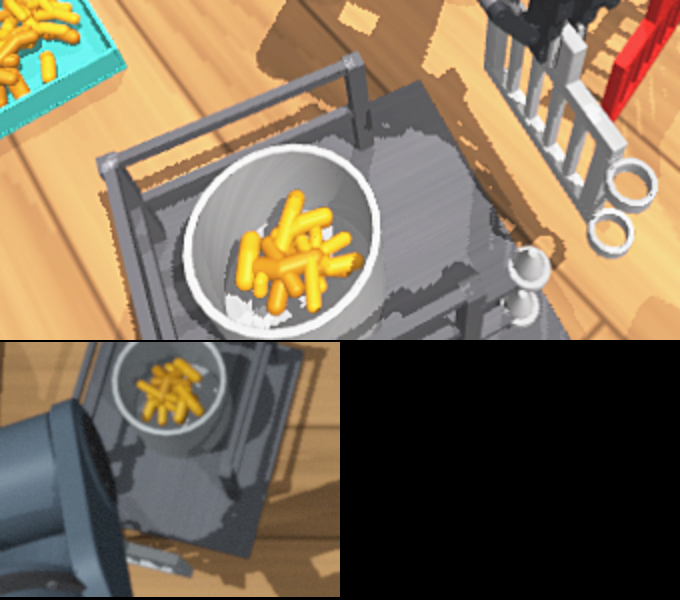

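Gate upright and parallel to the front. In the crop, its eyes at (632,183)/(610,232) face the pins at (529,265)/(521,305). Measured in the same view, the eyes are about 2 mm too far in x and 1 mm too far in −y. I'll correct that, move in, check and lower.

```bash
python3 - <<'E'
from h import *
c=rz(PYAW,[-.002,.001,-.0005])
def see():
    d=grab('scene');P=rz(-PYAW,(cloud(d)-GUARD).reshape(-1,3)).reshape(420,560,3); return d,P
r.move_linear(tcp(0,.042,c),vel=.08); r.sleep(.2)
print(r.current_t(),np.round(r.current_contact_force(),1))
d,P=see(); ok=True
for nm,z0 in(('lo',.042),('up',.122)):
    k=P[(abs(P[...,0])<.026)&(P[...,1]>-.013)&(P[...,1]<.03)&(abs(P[...,2]-z0-.014)<.005)]
    cc=cv2.minEnclosingCircle((k[:,:2]*1000).astype(np.float32)); print(nm,len(k),cc)
    ok&=np.hypot(*cc[0])<6
cv2.imwrite('pics/s4.png',cv2.resize(d['pixels'][250:420,200:400],None,fx=3,fy=3)[...,::-1])
for dz in (.03,.02,.012,.006,.002,0,-.001):
    if not ok: break
    r.move_linear(tcp(0,dz,c),vel=.04); f=np.array(r.current_contact_force()); print(dz,f.round(1),np.round(r.current_tool_pos()[2]-tcp(0,0,c)[2],4))
    if f[2]>10 or np.hypot(f[0],f[1])>15: break
r.sleep(.3)
d,P=see()
for nm,z0 in(('lo',0),('up',.08)):
    k=P[(np.hypot(P[...,0],P[...,1])<.023)&(P[...,1]>-.013)&(abs(P[...,2]-z0-.014)<.006)]
    print(nm,len(k),cv2.minEnclosingCircle((k[:,:2]*1000).astype(np.float32)),np.percentile(k[:,2],[25,50,75]).round(4))
print(r.current_t(),np.round(r.current_contact_force(),1),r.current_opening())
cv2.imwrite('pics/s5.png',cv2.resize(d['pixels'][250:420,200:400],None,fx=3,fy=3)[...,::-1])
E
```

```text
11.1333 [ 0.5  0.5 -4.4]
lo 97 ((-1.1725910902023315, 4.521238803863525), 14.935074806213379)
up 276 ((-1.6308248043060303, 0.7051076292991638), 17.107131958007812)
0.03 [-0.6  0.  -3.2] 0.0297
0.02 [ 0.1  0.4 -3.7] 0.0197
0.012 [-0.6  0.2 -4.4] 0.0116
0.006 [ 0.1 -0.1 -4. ] 0.0056
0.002 [-0.9  0.1 -4.4] 0.0017
0 [ 0.4  0.9 -3.1] 0.0002
-0.001 [-1.7 -3.2  5.2] -0.0003
lo 215 ((-0.37672486901283264, 1.476783037185669), 16.209827423095703) [0.0119 0.0132 0.0143]
up 354 ((-1.2205462455749512, 0.13251414895057678), 16.95730209350586) [0.0914 0.0928 0.0939]
13.7833 [-2.4 -3.7  5.8] 0.13458570966808958
```

View pics/s5.png

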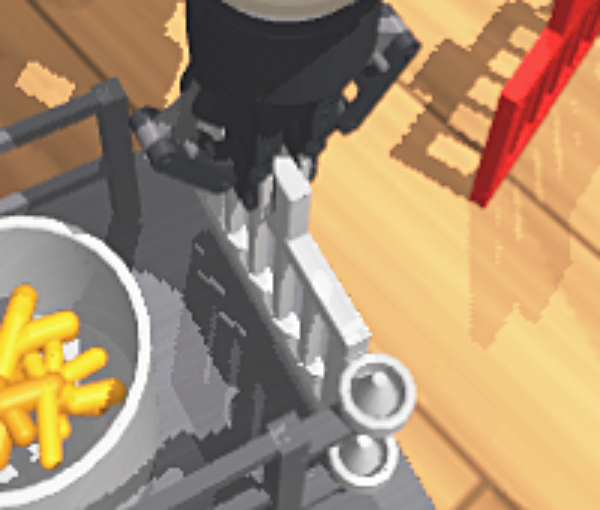

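Both pin tips show through the eyes at (376,390) and (362,455). The eye tops are at z 13 and 93 mm (nominal 14 and 94), and the vertical force reversed to +5.8 N, so the gate rests on the collars. Releasing.

```bash
python3 - <<'E'
from h import *
r.set_gripper(0.5); r.sleep(.2)
p=np.array(r.current_tool_pos()); r.move_linear(p+[0,0,.12],vel=.1)
r.move_linear([.42,.05,p[2]+.15],vel=.25)
r.sleep(.5); print(r.current_t(),np.round(r.current_contact_force(),1))
d=grab('scene');t=grab('top')
for n,e in(('scene',d),('top',t)):
    W=cloud(e);P=rz(-PYAW,(W-GUARD).reshape(-1,3)).reshape(420,560,3)
    for nm,z0 in(('lo',0),('up',.08)):
        k=P[(np.hypot(P[...,0],P[...,1])<.023)&(P[...,1]>-.013)&(abs(P[...,2]-z0-.014)<.006)]
        if len(k)>5: print(n,nm,len(k),cv2.minEnclosingCircle((k[:,:2]*1000).astype(np.float32)),np.median(k[:,2]).round(4))
    k=P[(P[...,1]<-.02)&(P[...,1]>-.185)&(abs(P[...,0])<.03)&(abs(P[...,2]-.110)<.005)]
    if len(k)>5: print('leaf',len(k),cv2.minAreaRect((k[:,:2]*1000).astype(np.float32)),np.median(k[:,2]))
    X,Y,Z=np.moveaxis(W,-1,0);k=W[(X>.44)&(X<.53)&(Y>-.36)&(Y<-.1)&(Z>.128)&(Z<.16)]
    if len(k)>5: print('flap tab',len(k),np.median(k,0).round(4))
o=dict(np.load('pics/top.npz'))
im=np.concatenate([d['pixels'],t['pixels']],1);cv2.imwrite('pics/s6.png',cv2.resize(im,(800,300))[...,::-1])
E
```

```text
17.3333 [-0.3  0.5  0.3]
scene lo 239 ((-0.012089266441762447, 3.429260492324829), 16.327411651611328) 0.0139
scene up 300 ((-1.3163425922393799, -2.855332374572754), 17.05811882019043) 0.0936
leaf 424 ((-0.6603813171386719, -72.14598083496094), (12.630553245544434, 103.28338623046875), 0.6953036785125732) 0.10778000443149384
flap tab 125 [ 0.485  -0.2595  0.1405]
top lo 74 ((-10.112603187561035, 1.8471115827560425), 14.674223899841309) 0.0147
top up 143 ((-2.1014139652252197, -1.5499101877212524), 17.084096908569336) 0.0943
leaf 185 ((-2.6817238330841064, -78.05296325683594), (114.37479400634766, 12.472550392150879), 89.05005645751953) 0.10860651009564086
flap tab 187 [ 0.4793 -0.2621  0.1418]
```

View pics/s6.png

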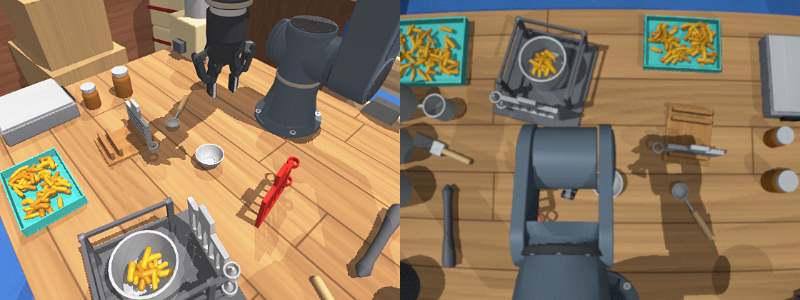

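```bash
python3 -c "
from h import *
r.hand_in(); print(r.current_t())"
```

```text
the job is handed in; nothing more can be done
the job is handed in; nothing more can be done
```

The gate hangs on both guard pins, closed across the open front and released. I handed the job in at about 17 s of robot time; no verdict is reported.

**What I did:** I pinched the two-eyed barred gate by its handle and lifted it out of the rest. I carried it at a height that clears everything and stopped in front of the pins. One close look there gave a 2 mm correction. I then moved in raised 42 mm and lowered it until the vertical force went from -4.4 to +5.8 N, with the gate still gripped. Then I let go and backed off.

**Last checks:**
- **Seating:** the eye tops are at 14 and 94 mm, the nominal heights for both eyes fully down.
- **Closure:** the leaf lies within about 1° of the guard's front.
- **Robot:** it is clear of everything, and the tool force is near zero.
- **Flap:** it still stands in the rest, with its tab at about (0.48, -0.26) and top at z 0.14.

**Small disagreements:**
- After release, the upper eye sits 1.5 to 3 mm toward -y. That looks like the gate sagging slightly into the clearance in its eyes, which is well inside the limits.
- The top camera put the lower eye 10 mm off in x. The upper eye partly hides the lower one in that view, and the scene camera put it within 4 mm, so I disregarded that reading.

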